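Set the catch tray and hold the cup dispenser's lever half down

TASK

I want to restock the cup dispenser: bring the aluminium tray up to it so that the tray's straight edge lies flush against the front of the dispenser's foot, centred on it, and let go of the tray. Then press the dispenser's spring lever half way down, to where its arm is level, and keep holding it there: finish with the lever still held. Never push the lever all the way down (that drops a cup), and leave the bowl, the pourer and the two glass cups where they stand.

Things in the scene. Friction and masses are not known exactly. Their poses are not given: they have to be found in the camera images.
- dispenser: White cup dispenser, fixed. Origin: on the shelf (8 mm glass board; its top at z = 8 mm) under the middle of the front face; its own -x is the way the front faces, z up. Foot: 140 mm wide (y), 30 mm high, flat front face in the plane x = 0, back at x = 115 mm. Head above: 135 to 195 mm above the shelf, front at x = 10 mm; clear tube of radius 43 mm on it, centred at x = 64 mm, up to 270 mm.
- lever (a joint): Spring lever, rad: 0 at rest (arm slopes 0.3 rad up), 0.3 half way (arm level), 0.6 fully down. Hinge along the dispenser's y at x = 0, 150 mm above the shelf. The steel arm stands out to the front (-x), over the tray's place, and ends in a flat paddle 36 mm long, 40 wide, 10 thick. Pressing there takes 3.5 N to start, 7 half way, 10 fully down; it springs back.
- lever_pad (a point): Middle of the paddle's upper face, 92 mm from the lever's hinge axis along the arm: about 182 mm above the shelf at rest, 155 mm when half way. Moves with the lever.
- tray: Loose brushed aluminium tray, about 0.4 kg, 160 mm (x) by 120 mm (y), rim 20 mm high, walls 4 mm. Origin: middle of its underside (grip lip not counted). The straight edge to lay against the dispenser is its +x side (x = +80 mm). On the -x side a 6 mm thick lip carries an upright grip bar.
- tray_grip (a point): Point in the tray's upright grip bar, at x = -108 mm, 42 mm above the tray's underside. The bar is 14 mm thick (tray y), 42 mm long (tray x), its top 60 mm above the underside; can be pinched from above across its thickness.
- tray_edge_left (a point): Left (+y) end of the tray's straight edge, at (80, 60, 10) mm in the tray's frame.
- tray_edge_right (a point): Right (-y) end of the tray's straight edge, at (80, -60, 10) mm in the tray's frame.
- tray_edge_mid (a point): Middle of the tray's straight edge, at (80, 0, 10) mm in the tray's frame.
- cup1: Ridged glass cup, 72 mm wide, 80 mm tall, loose bystander; origin under its middle.
- cup2: Second ridged glass cup, the same.
- bowl: White porcelain bowl with its lid clipped on, 122 mm wide, 96 mm tall, loose bystander; origin under its middle.
- pourer: Slender steel coffee pourer, 76 mm wide at the foot, 182 mm tall, spout to its +x and handle to its -x, 136 mm over both; loose bystander; origin under its middle.

How it is judged:
By the outcome, as a careful person would: the job done as asked, in the order asked, and still so for the second after the job is handed in, while the arm keeps its last pose, push and grip.
It also fails if it takes over 48 s, if anything falls off the work surface, if the arm or the gripper's body presses on something with over 40 N, if the wrist force passes 120 N, or if a joint passes its speed limit or range.

ROBOT

A 7-joint arm with a two-finger parallel gripper is mounted at the origin on the work surface. World frame = base frame: x ahead of the robot, y to its left, z up, the work surface at z = 0. Lengths are in m, angles in rad, forces in N, time in s.
With the tool pointing down it reaches from about 0.425 to 0.925 m from the base axis. Payload 6.8 kg.
Tool frame: the origin (TCP) lies midway between the tips of the shut fingers; the grasp point (between the pads) lies 19 mm behind it; z points along the fingers, y is the line along which they close (so a half turn about z gives the same grasp; the last joint's range is limited). The gripper opens to 85 mm and grips with 20 to 120 N. Pads are 22 mm wide; open, the fingers measure 114 mm over their backs; the gripper's body (76 mm by 85 mm) begins 54 mm behind the grasp point. The pads swing forward as they close: fully open they stand 13 mm farther back than shut.
Start: joints at [-1.395, 0.477, 0.022, 1.555, -0.011, 1.109, -0.083], TCP at [0.189, 0.648, 0.231] pointing down, gripper open.
Joint ranges: [-2.96, 2.96], [-0.34, 2.1], [-1.41, 1.46], [0.24, 2.44], [-1.37, 4.51], [0.17, 1.92], [-2.96, 2.96]. Speed limits (rad/s): [2.39, 2.39, 3.14, 3.14, 3.14, 3.14, 3.14].

INTERFACE

Orientations are given as a rotation vector (axis times angle).
In Python, from bench import r gives the robot as it stands. The module is installed in compiled form; this text tells all that it offers.
- The arm moves only by the tool apply_moves, never from a script. Its argument "rows" is a list of rows, each a list of 6 numbers: the shift along the tool's x, y, z scaled (see below), then the turn, a rotation vector about the tool's x, y, z scaled (see below). A call has 1 to 5 rows; each row is the pose to reach, as a shift and turn from the pose commanded when the call began, along the tool's axes at that moment; what a row does not reach only later rows make up. The controller multiplies each number of a shift by 0.25 m and each number of a turn by 90 degrees. A row lasts 1/8 s, in which the tool goes at most 62.5 mm and 10.7 degrees, less where a joint would pass 70% of its speed; a pose out of reach is approached as far as the arm can. A call with a number of a shift or a turn outside -1 to 1 is refused whole. A call with a gripper value outside its range is refused whole. "claw" is the opening, from 0 (shut) to 1 (fully open), set as the call begins (left out, the last holds). The fingers move at their own pace and stop on an object; "newtons" is the grip in N (left out, the last holds). Time passes only in rows, so rows that repeat a pose let the fingers close. It gives the time, the measured TCP pose, the force, the opening and the grip force at its end, in the units of the state.
- r.get_obs(): the state, without advancing time (a new reading comes with each control period).
- r.grab_frame(name): name is "side" or "top" or "wrist"; returns a dict with "pixels" (400x640x3 uint8, red, green, blue), "intrinsics" (3x3 intrinsics, pixels), "eye" and "attitude" of the camera in the world. Camera axes: x right, y up, looking along -z (the intrinsics and any distortion apply to the point x, -y, -z); pixel columns grow to the right and rows downward; lengths in m; the calibration is good to about 2 mm. A picture is of the moment at which its call begins. There is no depth.
- r.hand_in(): hands the job in; it is judged then, once.
Trained networks look in a picture, given as the dict that the camera call returned (one of the last four; its "shot" number tells which), for a name from the list of things; names that differ only in an ending like _2 or _b are one class to them, and where a whole thing is asked for, a point or a joint stands for the part that bears it (a point fixed in the world has none). Each returns a list of dicts, best first, with "conf" (0 to 1); they miss things now and then, are a little off and sometimes report something else, mostly with a low value. They report only what shows in the picture. A call takes as long as a camera call.
- r.search_frame(picture, thing): "rect" ([left, top, width, height] in pixels, round what is visible of it).
- r.outline_of(picture, thing): "pixels" (400x640 bool, what is visible of it) and "rect" ([left, top, width, height] in pixels, round what is visible of it).
- r.landmark_of(picture, thing): "point" ([column, row] in pixels: a listed point, or the origin of a listed thing).
The state is a dict: "clock": time; "joints": joint angles; "qvel": joint speeds; "tau": joint torques, N m; "tcp_pos": TCP position; "orientation": TCP orientation; "contact_force": force on the tool from outside, world axes, zero at the start; "moment": the same for the moment, N m; "grip_width": finger opening in m; "gripper_force": force on a finger pad.
Only numpy, scipy, OpenCV 4.12 (cv2) and the standard library are available. Lean on these libraries where they do the work, as an engineer would, in place of code of your own. Each camera call takes 0.05 s, during which the arm holds its last target. There are 200 camera calls.

## Working session

There is one attempt and no reset: what is moved stays moved. The work goes in short steps, Python scripts to look and compute and a tool call to move; the robot and the scene stay as the last step left them, time stands still between calls to the robot, and variables do not carry over. Pictures are saved under pics/ and viewed, at most 14 in all, crops included, and the job is handed in when it is done.

Besides the shell and the picture viewer there is one more tool, called after ">>>" as name(argument=value, ...) on one line, values as JSON. apply_moves: Moves the arm, as the interface text tells. Its arguments: {"type":"object","properties":{"rows":{"type":"array","items":{"type":"array","items":{"type":"number"}}},"claw":{"type":"number"},"newtons":{"type":"number"}},"required":["rows"]}

```bash
mkdir -p pics; cat > h.py <<'E'
import numpy as np, cv2
from scipy.spatial.transform import Rotation as R
from bench import r
def rot(a):
    a=np.array(a,float)
    if a.shape==(3,3): return a
    return (R.from_rotvec(a) if a.size==3 else R.from_quat(a)).as_matrix()
def ray(p,uv):
    K=np.array(p['intrinsics']); d=np.linalg.inv(K)@[uv[0],uv[1],1]
    return np.array(p['eye']), rot(p['attitude'])@[d[0],-d[1],-d[2]]
def onz(p,uv,z):
    o,d=ray(p,uv); return o+d*(z-o[2])/d[2]
def proj(p,X):
    c=rot(p['attitude']).T@(np.array(X)-p['eye']); q=np.array(p['intrinsics'])@[c[0],-c[1],-c[2]]; return q[:2]/q[2]
def tri(p,uv,q,uw):
    o,d=ray(p,uv);s,e=ray(q,uw); t=np.linalg.lstsq(np.c_[d,-e],s-o,rcond=None)[0]
    a=o+d*t[0];b=s+e*t[1]; return (a+b)/2,np.linalg.norm(a-b)
def save(p,n): cv2.imwrite(f'pics/{n}.png',p['pixels'][:,:,::-1])
E
python3 - <<'E'
from h import *
np.set_printoptions(precision=3,suppress=True)
P={n:r.grab_frame(n) for n in('side','top')}
o=r.get_obs();print(o['tcp_pos'],o['orientation'],o['grip_width'],o['clock'])
for n,p in P.items(): 
    print(n,{k:(v if k!='pixels' else 0) for k,v in p.items()}); save(p,n)
Z={'dispenser':.008,'lever_pad':.19,'tray':.0,'tray_grip':.042,'tray_edge_left':.01,'tray_edge_right':.01,'tray_edge_mid':.01,'cup1':0,'cup2':0,'bowl':0,'pourer':0}
for t,z in Z.items():
    b={}
    for n,p in P.items():
        for d in r.landmark_of(p,t)[:2]:
            print(t,n,round(d['conf'],2),np.array(d['point']),onz(p,d['point'],z))
            b.setdefault(n,d['point'])
    if len(b)==2: print('  tri',*tri(P['side'],b['side'],P['top'],b['top']))
cv2.imwrite('pics/both.png',cv2.resize(np.vstack([P['side']['pixels'],P['top']['pixels']])[:,:,::-1],(480,600)))
E
```

```text
[0.189 0.647 0.23 ] [-0.444 -3.11   0.003] 0.08543119433021877 0.1
side {'pixels': 0, 'intrinsics': array([[456.521,   0.   , 309.376],
       [  0.   , 456.521, 193.276],
       [  0.   ,   0.   ,   1.   ]]), 'eye': array([0.531, 0.779, 0.798]), 'attitude': array([ 0.053, -1.294, -2.776]), 'shot': 1}
top {'pixels': 0, 'intrinsics': array([[387.599,   0.   , 315.385],
       [  0.   , 387.599, 203.044],
       [  0.   ,   0.   ,   1.   ]]), 'eye': array([ 0.47 , -0.007,  1.091]), 'attitude': array([ 0.087, -0.125, -1.557]), 'shot': 2}
dispenser side 0.62 [333.6 186.8] [ 0.547 -0.191  0.008]
lever_pad side 0.63 [347.8 148.6] [ 0.517 -0.112  0.19 ]
lever_pad top 0.75 [299.1 278. ] [0.419 0.008 0.19 ]
lever_pad top 0.7 [354.3 233.9] [ 0.521 -0.119  0.19 ]
  tri [0.471 0.007 0.274] 0.09472742460386314
tray side 0.93 [353.9 265.9] [0.488 0.081 0.   ]
tray side 0.29 [390.8 238. ] [ 0.4   -0.016  0.   ]
tray_grip side 0.65 [344.8 283.6] [0.509 0.168 0.042]
tray_grip side 0.21 [335.8 185.7] [ 0.541 -0.154  0.042]
tray_grip top 0.93 [233.  240.8] [0.508 0.189 0.042]
  tri [0.508 0.185 0.063] 
[... 685 characters left out ...]
0.   ]
cup1 top 0.96 [215.6 148. ] [0.775 0.256 0.   ]
cup1 top 0.91 [264.8 149.8] [0.772 0.115 0.   ]
  tri [0.736 0.222 0.142] 0.002234288938331826
cup2 side 0.67 [225.3 264.1] [0.782 0.101 0.   ]
cup2 top 0.96 [215.6 148. ] [0.775 0.256 0.   ]
cup2 top 0.91 [264.8 149.8] [0.772 0.115 0.   ]
  tri [0.736 0.222 0.142] 0.002234288938331826
bowl side 0.55 [238.1 218.6] [ 0.784 -0.051  0.   ]
bowl side 0.27 [357.  263.6] [0.481 0.074 0.   ]
bowl top 0.98 [321.8 144. ] [ 0.791 -0.05   0.   ]
  tri [ 0.787 -0.049  0.002] 0.007382401428693483
pourer side 0.64 [263.6 154.3] [ 0.765 -0.337  0.   ]
pourer top 0.88 [411.3 158.7] [ 0.752 -0.31  -0.   ]
  tri [ 0.752 -0.304  0.023] 0.012176876340512632
```

View pics/side.png

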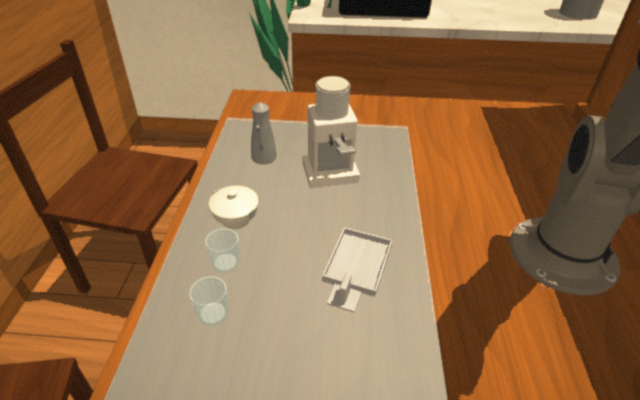

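View pics/top.png

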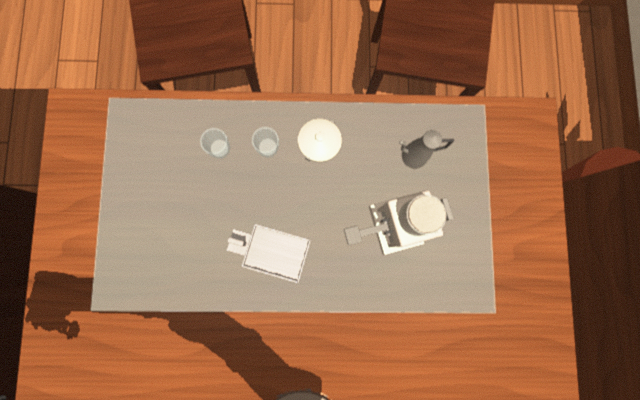

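```bash
python3 - <<'E'
from h import *
np.set_printoptions(precision=3,suppress=True)
a=cv2.imread('pics/top.png')[185:265,340:460];b=cv2.imread('pics/side.png')[110:190,290:370]
f=lambda i:cv2.resize(i,None,fx=6,fy=6,interpolation=cv2.INTER_CUBIC)
f=lambda i:cv2.resize(i,None,fx=4,fy=4,interpolation=cv2.INTER_CUBIC)
cv2.imwrite('pics/crop.png',np.hstack([f(a),f(b)]))
p=r.grab_frame('top')
L=onz(p,(308.6,239.6),.018);Rr=onz(p,(297.4,281.8),.018);M=onz(p,(303.1,259.8),.018);G=onz(p,(233,240.8),.05)
print(L,Rr,M,G,np.linalg.norm(L-Rr),np.linalg.norm((M-G)[:2]))
d=(M-G);print('tray yaw',np.degrees(np.arctan2(d[1],d[0])),'edge yaw',np.degrees(np.arctan2(*(L-Rr)[1::-1]))-90)
o=r.get_obs();T=rot(o['orientation']);print(T,o['joints'])
E
```

```text
[ 0.514 -0.014  0.018] [0.399 0.015 0.018] [0.459 0.    0.018] [0.507 0.187 0.05 ] 0.1181366410481859 0.19315811204544095
tray yaw -104.60137108712898 edge yaw -104.25589172297465
[[-0.96  0.28 -0.  ]
 [ 0.28  0.96 -0.  ]
 [ 0.   -0.   -1.  ]] [-1.395  0.477  0.022  1.555 -0.012  1.109 -0.083]
```

View pics/crop.png

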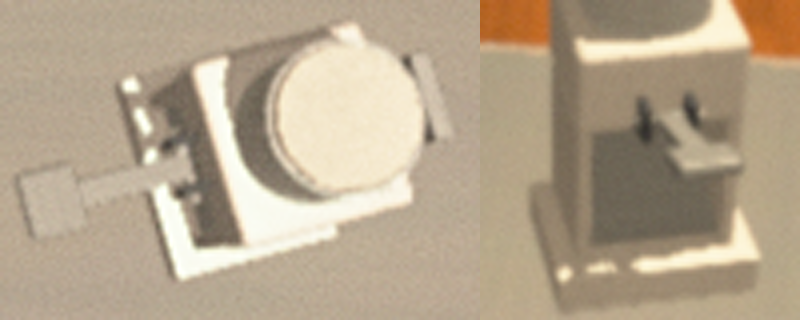

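```bash
python3 - <<'E'
from h import *
np.set_printoptions(precision=3,suppress=True)
p=r.grab_frame('top');q=r.grab_frame('side')
for z,im,a,b in((.038,p,(370.5,205.5),(384.5,254.5)),(.008,q,(359.3,182),(310.5,187)),(.038,q,(359.3,175.5),(310.5,179))):
    A=onz(im,a,z);B=onz(im,b,z);print(A,B,(A+B)/2,np.linalg.norm(A-B),np.degrees(np.arctan2(*(A-B)[1::-1])))
print(onz(p,(352,235),.19))
T=rot(r.get_obs()['orientation']);t=r.get_obs()['tcp_pos']
for z in(.2,.031): print(T.T@(np.array([.507,.187,z])-t)/.25)
E
```

```text
[ 0.608 -0.183  0.038] [ 0.475 -0.22   0.038] [ 0.542 -0.202  0.038] 0.1381679520608393 15.395550936075258
[ 0.477 -0.218  0.008] [ 0.61  -0.184  0.008] [ 0.544 -0.201  0.008] 0.13709477386222946 -165.75125821674283
[ 0.479 -0.209  0.038] [ 0.61  -0.182  0.038] [ 0.545 -0.195  0.038] 0.13336844631315392 -168.33680247663804
[ 0.519 -0.114  0.19 ]
[-1.737 -1.414  0.125]
[-1.737 -1.414  0.801]
```

>>> apply_moves(rows=[[-0.9,-0.75,0.06,0,0,0.49],[-0.9,-0.75,0.06,0,0,0.49],[-0.9,-0.75,0.06,0,0,0.49],[-0.9,-0.75,0.06,0,0,0.49],[-0.9,-0.75,0.06,0,0,0.49]], claw=1)

```text
clock: 1.98
tcp_pos: [0.3542, 0.4022, 0.2165]
orientation: [1.586, 2.711, 0.0]
contact_force: [-0.3, 0.9, -0.1]
grip_width: 0.0855
gripper_force: 0.0
```

```bash
cat > go.py <<'E'
import sys
from h import *
# usage go.py x y z yaw_of_tool_y(deg): gives shift/turn units
x,y,z,a=map(float,sys.argv[1:5])
o=r.get_obs();T=rot(o['orientation']);t=o['tcp_pos'];a=np.radians(a)
Y=np.array([np.cos(a),np.sin(a),0]);Zt=np.array([0,0,-1.]);W=np.c_[np.cross(Y,Zt),Y,Zt]
print('tcp',np.round(t,4),'yaw',np.degrees(np.arctan2(T[1,1],T[0,1])).round(2),'F',np.round(o['contact_force'],1),'w',o['grip_width'],'t',o['clock'])
print('shift',np.round(T.T@(np.array([x,y,z])-t)/.25,3),'turn',np.round(R.from_matrix(T.T@W).as_rotvec()/(np.pi/2),3))
E
python3 go.py .507 .187 .2 -14.4
```

```text
tcp [0.3542 0.4022 0.2165] yaw 29.34 F [-0.3  0.9 -0.1] w 0.0854692088213174 t 1.975
shift [-1.05   0.111  0.066] turn [0.    0.    0.486]
```

>>> apply_moves(rows=[[-1,0.11,0.06,0,0,0.486],[-1,0.11,0.06,0,0,0.486],[-1,0.11,0.06,0,0,0.486],[-1,0.11,0.06,0,0,0.486],[-1,0.11,0.06,0,0,0.486]])

```text
clock: 2.6
tcp_pos: [0.5026, 0.196, 0.2016]
orientation: [2.486, 1.917, 0.0]
contact_force: [-0.9, 1.1, 0.0]
grip_width: 0.0855
gripper_force: 0.0
```

```bash
python3 - <<'E'
from h import *
np.set_printoptions(precision=3,suppress=True)
p=r.grab_frame('wrist');save(p,'w1');print(p['eye'],p['attitude'])
for t,z in(('tray_grip',.05),('tray_edge_left',.018),('tray_edge_right',.018),('tray_edge_mid',.018),('dispenser',.008),('lever_pad',.19)):
    for d in r.landmark_of(p,t)[:1]: print(t,d['conf'],np.array(d['point']),onz(p,d['point'],z))
E
python3 go.py .507 .187 .2 -14.4
```

```text
[0.522 0.267 0.344] [-0.29   0.036 -0.256]
tray_grip 0.71 [329.2 205.5] [0.506 0.18  0.05 ]
tray_edge_left 0.79 [370.1 337.6] [ 0.511 -0.014  0.018]
tray_edge_right 0.82 [283.8 337.8] [0.403 0.014 0.018]
tray_edge_mid 0.63 [327.8 336.7] [0.458 0.001 0.018]
lever_pad 0.63 [572.  193.4] [0.637 0.196 0.19 ]
tcp [0.4993 0.2029 0.2013] yaw -13.91 F [ 0.1 -0.2  0.2] w 0.08548520699353995 t 2.95
shift [-0.054  0.045  0.005] turn [-0.    -0.     0.005]
```

View pics/w1.png

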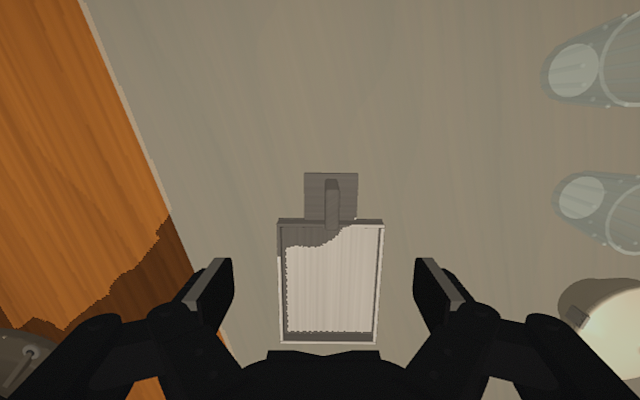

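```bash
python3 go.py .506 .183 .032 -14.4
```

```text
tcp [0.4993 0.2029 0.2013] yaw -13.91 F [ 0.1 -0.2  0.2] w 0.08548520699353995 t 2.95
shift [-0.071  0.045  0.677] turn [-0.    -0.     0.005]
```

>>> apply_moves(rows=[[-0.07,0.045,0.2,0,0,0.005],[-0.07,0.045,0.4,0,0,0.005],[-0.07,0.045,0.6,0,0,0.005],[-0.07,0.045,0.677,0,0,0.005],[-0.07,0.045,0.677,0,0,0.005]])

```text
clock: 3.58
tcp_pos: [0.5053, 0.182, 0.0307]
orientation: [-2.483, -1.924, 0.005]
contact_force: [-0.1, 0.1, 0.2]
grip_width: 0.0854
gripper_force: 0.0
```

>>> apply_moves(rows=[[0,0,0,0,0,0],[0,0,0,0,0,0],[0,0,0,0,0,0],[0,0,0,0,0,0],[0,0,0,0,0,0]], claw=0, newtons=40)

```text
clock: 4.2
tcp_pos: [0.507, 0.1819, 0.0327]
orientation: [-2.485, -1.921, -0.002]
contact_force: [-1.6, -0.2, 6.4]
grip_width: 0.0138
gripper_force: 39.6
```

>>> apply_moves(rows=[[0,0,0,0,0,0],[0,0,0,0,0,0],[0,0,0,0,0,0]])

```text
clock: 4.58
tcp_pos: [0.507, 0.1819, 0.0327]
orientation: [-2.485, -1.921, -0.002]
contact_force: [-1.0, 0.6, 6.6]
grip_width: 0.0135
gripper_force: 39.7
```

```bash
python3 - <<'E'
from h import *
np.set_printoptions(precision=3,suppress=True)
p=r.grab_frame('wrist')
q=r.grab_frame('top')
for p in(p,q):
  for t,z in(('tray_grip',.05),('tray_edge_left',.018),('tray_edge_right',.018),('tray_edge_mid',.018)):
    for d in r.landmark_of(p,t)[:1]: print(t,round(d['conf'],2),np.array(d['point']),onz(p,d['point'],z))
E
python3 go.py .494 .042 .033 15
```

```text
tray_grip 0.59 [322.3 279.6] [0.507 0.182 0.05 ]
tray_grip 0.85 [237.6 243.5] [0.5   0.175 0.05 ]
tray_edge_left 0.71 [307.6 239.7] [ 0.514 -0.012  0.018]
tray_edge_right 0.62 [298.3 282. ] [0.399 0.012 0.018]
tray_edge_mid 0.71 [302.5 261.5] [0.454 0.002 0.018]
tcp [0.507  0.1819 0.0327] yaw -14.6 F [-1.7 -0.6  7.2] w 0.01356339249312537 t 5.075
shift [-0.555  0.09  -0.002] turn [ 0.    -0.001 -0.329]
```

```bash
python3 go.py .481 .030 .0345 15
```

```text
tcp [0.507  0.1819 0.0327] yaw -14.6 F [-1.7 -0.6  7.2] w 0.01356339249312537 t 5.075
shift [-0.614  0.052 -0.008] turn [ 0.    -0.001 -0.329]
```

>>> apply_moves(rows=[[-0.06,0.005,-0.012,0,0,-0.04],[-0.12,0.01,-0.012,0,0,-0.08],[-0.18,0.015,-0.012,0,0,-0.12],[-0.24,0.02,-0.012,0,0,-0.16],[-0.3,0.025,-0.012,0,0,-0.2]])

```text
clock: 5.7
tcp_pos: [0.493, 0.1069, 0.0345]
orientation: [-2.151, -2.289, 0.002]
contact_force: [0.0, -0.5, -4.1]
grip_width: 0.0137
gripper_force: 39.0
```

```bash
python3 go.py .481 .030 .0345 15
```

```text
tcp [0.493  0.1069 0.0345] yaw 3.57 F [ 0.  -0.5 -4.1] w 0.013737865161188571 t 5.7
shift [-0.304 -0.067  0.   ] turn [-0.001  0.    -0.127]
```

>>> apply_moves(rows=[[-0.06,-0.013,0.006,0,0,-0.03],[-0.12,-0.026,0.006,0,0,-0.06],[-0.18,-0.04,0.006,0,0,-0.09],[-0.24,-0.053,0.006,0,0,-0.127],[-0.3,-0.067,0.006,0,0,-0.127]])

```text
clock: 6.32
tcp_pos: [0.4811, 0.0311, 0.0332]
orientation: [-1.915, -2.49, 0.001]
contact_force: [-0.6, 0.2, -3.2]
grip_width: 0.0136
gripper_force: 39.1
```

```bash
python3 - <<'E'
from h import *
np.set_printoptions(precision=3,suppress=True)
P=[r.grab_frame(n) for n in('wrist','top','side')]
for p,n in zip(P,'wts'):
  for t,z in(('tray_grip',.05),('tray_edge_left',.018),('tray_edge_right',.018),('tray_edge_mid',.018),('dispenser',.008)):
    for d in r.landmark_of(p,t)[:1]: print(n,t,round(d['conf'],2),np.array(d['point']),onz(p,d['point'],z))
f=lambda i,k:cv2.resize(i[:,:,::-1],None,fx=k,fy=k,interpolation=cv2.INTER_CUBIC)
save(P[0],'w2')
a=P[1]['pixels'][195:295,260:400];b=P[2]['pixels'][140:240,300:420]
cv2.imwrite('pics/c2.png',np.hstack([f(a,3),f(b,3)]))
E
python3 go.py .494 -.018 .0335 15
```

```text
w tray_grip 0.76 [321.8 281.7] [0.482 0.03  0.05 ]
t tray_grip 0.46 [332.7 243.1] [ 0.504 -0.079  0.05 ]
t tray_edge_left 0.73 [354.2 211.8] [ 0.593 -0.141  0.018]
t tray_edge_right 0.85 [365.2 257.6] [ 0.466 -0.171  0.018]
t tray_edge_mid 0.9 [360.1 235.2] [ 0.528 -0.157  0.018]
t dispenser 0.83 [375.6 226.9] [ 0.552 -0.202  0.008]
s tray_grip 0.7 [355.1 231.8] [0.489 0.021 0.05 ]
s tray_edge_left 0.74 [316.5 191.9] [ 0.591 -0.153  0.018]
s tray_edge_mid 0.69 [340.8 192.8] [ 0.527 -0.155  0.018]
s dispenser 0.61 [334.2 187.9] [ 0.545 -0.186  0.008]
tcp [0.4817 0.0316 0.0335] yaw 14.88 F [ 0.2 -0.2 -4.5] w 0.013318541499124927 t 7.225
shift [-0.204 -0.003  0.   ] turn [ 0.    -0.    -0.001]
```

View pics/c2.png

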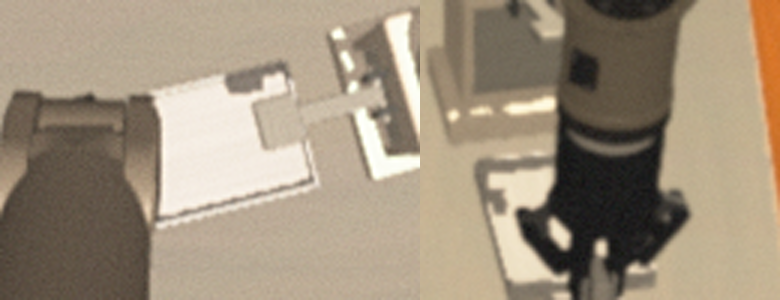

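View pics/w2.png

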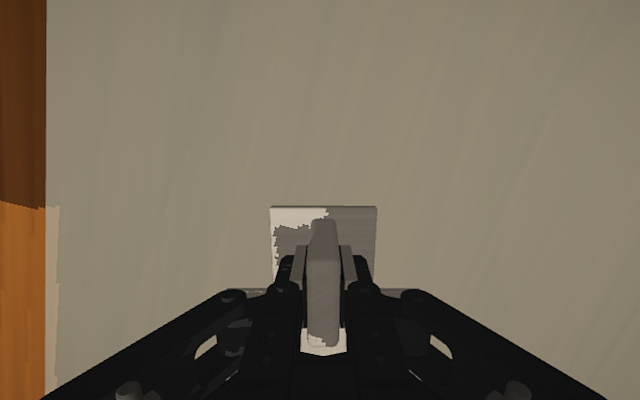

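```bash
python3 - <<'E'
from h import *
p=r.grab_frame('top');k=7
u0,v0,u1,v1=336,198,420,264
im=cv2.resize(p['pixels'][v0:v1,u0:u1,::-1],None,fx=k,fy=k,interpolation=cv2.INTER_CUBIC)
def box(o,yaw,x0,x1,y0,y1,z0,z1,col):
    c,s=np.cos(yaw),np.sin(yaw)
    for z in(z0,z1):
        q=[proj(p,[o[0]+c*x-s*y,o[1]+s*x+c*y,z]) for x,y in((x0,y0),(x1,y0),(x1,y1),(x0,y1))]
        q=[((a+.5-u0)*k,(b+.5-v0)*k) for a,b in q]
        cv2.polylines(im,[np.int32(q)],True,col,1)
box((.543,-.201),np.radians(-75),0,.115,-.07,.07,.008,.038,(0,0,255))
o=r.get_obs();t=o['tcp_pos'];a=np.radians(-75.1)
box((t[0]+.108*np.cos(a),t[1]+.108*np.sin(a)),a,-.08,.08,-.06,.06,.008,.028,(255,0,0))
cv2.imwrite('pics/ov.png',im);print(o['moment'],o['contact_force'])
E
```

```text
[0.43656199 0.04283462 0.07715392] [ 0.31469065  0.4218024  -5.33368749]
```

View pics/ov.png

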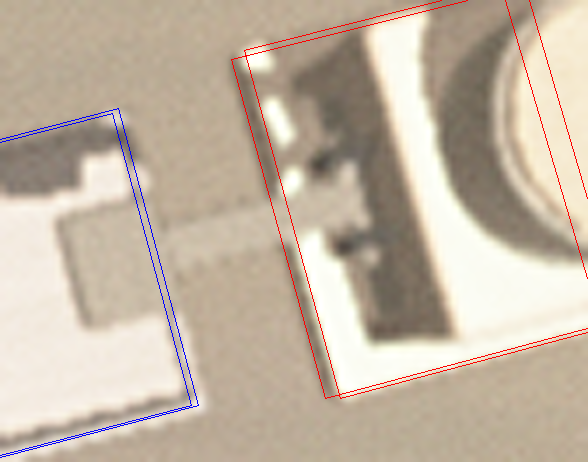

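>>> apply_moves(rows=[[-0.04,0,0.006,0,0,-0.01],[-0.08,0,0.006,0,0,-0.02],[-0.12,0,0.006,0,0,-0.02],[-0.16,0,0.006,0,0,-0.02],[-0.176,0,0.006,0,0,-0.02]])

```text
clock: 7.9
tcp_pos: [0.4939, -0.0109, 0.0327]
orientation: [1.876, 2.52, 0.003]
contact_force: [-2.6, 7.5, 7.4]
grip_width: 0.0136
gripper_force: 40.9
```

```bash
cat > ov.py <<'E'
import sys
from h import *
o=r.get_obs();t=o['tcp_pos'];T=rot(o['orientation']);a=np.arctan2(T[1,1],T[0,1])-np.pi/2
p=r.grab_frame('top');k=8
u0,v0,u1,v1=330,198,402,266
im=cv2.resize(p['pixels'][v0:v1,u0:u1,::-1],None,fx=k,fy=k,interpolation=cv2.INTER_CUBIC)
def box(o,yaw,x0,x1,y0,y1,z0,z1,col):
    c,s=np.cos(yaw),np.sin(yaw)
    for z in(z0,z1):
        q=[proj(p,[o[0]+c*x-s*y,o[1]+s*x+c*y,z]) for x,y in((x0,y0),(x1,y0),(x1,y1),(x0,y1))]
        cv2.polylines(im,[np.int32([((a+.5-u0)*k,(b+.5-v0)*k) for a,b in q])],True,col,1)
box((.543,-.201),np.radians(-75),0,.115,-.07,.07,.008,.038,(0,0,255))
box((t[0]+.108*np.cos(a),t[1]+.108*np.sin(a)),a,-.08,.08,-.06,.06,.008,.028,(255,0,0))
cv2.imwrite(f'pics/{sys.argv[1]}.png',im)
print(t,np.degrees(a),o['moment'],o['contact_force'],o['clock'])
for t,z in(('tray_edge_left',.018),('tray_edge_right',.018),('tray_edge_mid',.018)):
    for d in r.landmark_of(p,t)[:1]: print(t,round(d['conf'],2),onz(p,d['point'],z))
E
python3 ov.py ov2
```

```text
[ 0.49385011 -0.01088604  0.03266681] -73.33500296585771 [ 1.44918771  0.47661677 -0.03657832] [-2.59586961  7.54144043  7.37404492] 7.9
tray_edge_left 0.62 [ 0.60114474 -0.17358081  0.018     ]
tray_edge_right 0.81 [ 0.49042497 -0.21726404  0.018     ]
tray_edge_mid 0.66 [ 0.55963963 -0.19642139  0.018     ]
```

View pics/ov2.png

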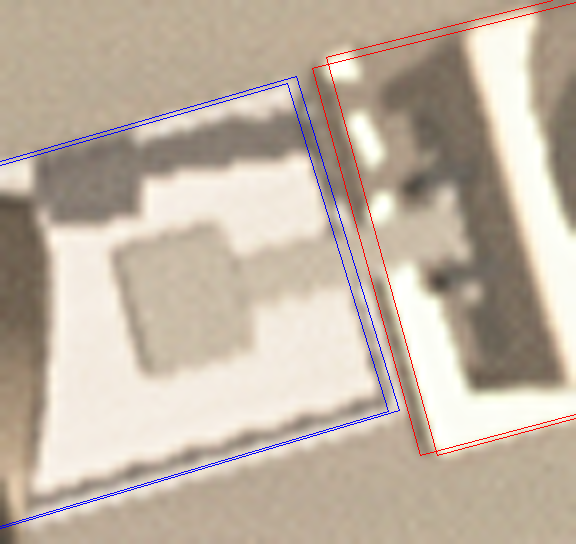

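```bash
python3 go.py .4932 -.0128 .0335 15
```

```text
tcp [ 0.494  -0.0112  0.0327] yaw 16.67 F [-1.   3.5  5.3] w 0.013398122742430605 t 8.1
shift [-0.005 -0.005 -0.003] turn [0.001 0.    0.019]
```

>>> apply_moves(rows=[[0,-0.004,-0.004,0,0,0.01],[0,-0.004,-0.004,0,0,0.019],[-0.008,-0.004,-0.004,0,0,0.019],[-0.016,-0.004,-0.004,0,0,0.019],[-0.016,-0.004,-0.004,0,0,0.019]])

```text
clock: 8.72
tcp_pos: [0.4925, -0.0146, 0.0328]
orientation: [-1.912, -2.491, 0.001]
contact_force: [-2.6, 3.7, -2.4]
grip_width: 0.0132
gripper_force: 39.4
```

```bash
python3 ov.py ov3;python3 go.py .4948 -.0195 .0335 15
```

```text
[ 0.49253294 -0.01464214  0.0328321 ] -75.0099017519483 [0.73149426 0.33523194 0.04785535] [-2.63525185  3.65257143 -2.43843281] 8.725
tray_edge_left 0.58 [ 0.60377801 -0.18146628  0.018     ]
tray_edge_right 0.61 [ 0.48241723 -0.21077957  0.018     ]
tray_edge_mid 0.9 [ 0.5427107  -0.20125153  0.018     ]
tcp [ 0.4926 -0.0146  0.0329] yaw 14.99 F [-1.9  4.5 -1.8] w 0.013844514395899421 t 8.925
shift [-0.021  0.003 -0.002] turn [-0.001 -0.    -0.   ]
```

View pics/ov3.png

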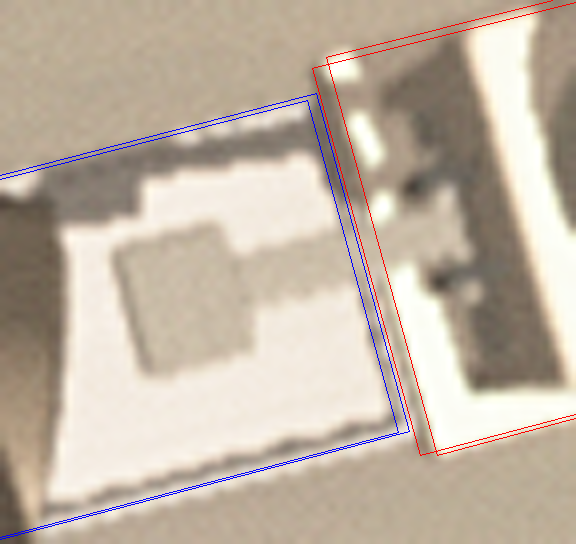

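>>> apply_moves(rows=[[-0.006,0.002,0,0,0,0],[-0.012,0.002,0,0,0,0],[-0.016,0.002,0,0,0,0],[-0.016,0.002,0,0,0,0]])

```text
clock: 9.43
tcp_pos: [0.4923, -0.0148, 0.0327]
orientation: [-1.906, -2.49, -0.0]
contact_force: [-9.1, 14.3, 3.9]
grip_width: 0.0136
gripper_force: 40.3
```

```bash
python3 go.py .4948 -.0195 .0335 15; python3 -c "
from h import *
print(r.get_obs()['moment'])"
```

```text
tcp [ 0.4923 -0.0148  0.0327] yaw 15.14 F [-9.1 14.3  3.9] w 0.01364804540997357 t 9.425
shift [-0.021  0.005 -0.003] turn [-0.002 -0.003  0.002]
[ 2.7515752   1.33550427 -0.15484059]
```

>>> apply_moves(rows=[[0.01,0.002,0,0,0,0.002],[0.012,0.002,0,0,0,0.002],[0.012,0.002,0,0,0,0.002]])

```text
clock: 9.8
tcp_pos: [0.493, -0.0143, 0.0328]
orientation: [-1.914, -2.487, 0.001]
contact_force: [-5.7, 8.4, -0.2]
grip_width: 0.0136
gripper_force: 39.7
```

>>> apply_moves(rows=[[0,0,0,0,0,0],[0,0,0,0,0,0],[0,0,0,0,0,0],[0,0,0,0,0,0]], claw=0.9)

```text
clock: 10.3
tcp_pos: [0.4947, -0.0161, 0.0332]
orientation: [1.917, 2.488, 0.0]
contact_force: [-0.0, 0.4, 0.3]
grip_width: 0.0769
gripper_force: 0.0
```

>>> apply_moves(rows=[[0,0,-0.1,0,0,0],[0,0,-0.24,0,0,0],[0.1,0,-0.28,0,0,0],[0.24,0,-0.28,0,0,0],[0.24,0,-0.28,0,0,0]])

```text
clock: 10.92
tcp_pos: [0.4786, 0.0448, 0.1032]
orientation: [-1.911, -2.493, -0.001]
contact_force: [-0.4, 0.3, 0.7]
grip_width: 0.0767
gripper_force: 0.0
```

```bash
python3 go.py .4827 .0263 .035 15; python3 - <<'E'
from h import *
np.set_printoptions(precision=3,suppress=True)
P=[r.grab_frame(n) for n in('wrist','top')]
for p in P:
  for t,z in(('tray_grip',.05),('tray_edge_left',.018),('tray_edge_right',.018),('tray_edge_mid',.018)):
    for d in r.landmark_of(p,t)[:1]: print(t,round(d['conf'],2),np.array(d['point']),onz(p,d['point'],z))
a,b=[f['pixels'] for f in P]
b=cv2.resize(b[190:265,270:400],(640,369),interpolation=cv2.INTER_CUBIC)
cv2.imwrite('pics/c4.png',cv2.resize(np.vstack([a[150:],b])[:,:,::-1],(600,580)))
E
```

```text
tcp [0.4786 0.0448 0.1032] yaw 15.04 F [-0.4  0.3  0.7] w 0.07672835742413603 t 10.925
shift [-0.076 -0.004  0.273] turn [ 0.    -0.001  0.   ]
tray_grip 0.77 [320.9 305.8] [ 0.494 -0.016  0.05 ]
tray_grip 0.88 [307.8 249.7] [ 0.486 -0.012  0.05 ]
tray_edge_left 0.83 [368.7 210.9] [ 0.596 -0.181  0.018]
tray_edge_right 0.75 [380.8 253. ] [ 0.479 -0.214  0.018]
tray_edge_mid 0.9 [373.9 230.4] [ 0.541 -0.195  0.018]
```

View pics/c4.png

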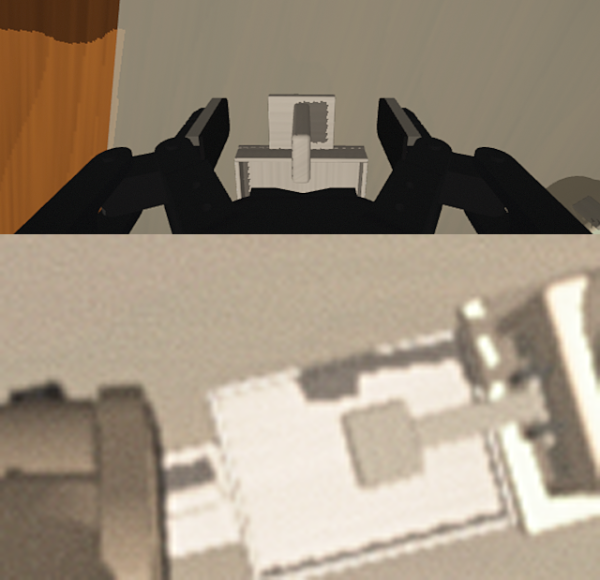

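>>> apply_moves(rows=[[0,-0.004,0,0,0,0],[0,-0.004,0,0,0,0],[0,-0.004,0.1,0,0,0],[0,-0.004,0.2,0,0,0],[0,-0.004,0.265,0,0,0]], claw=0, newtons=20)

```text
clock: 12.05
tcp_pos: [0.4777, 0.042, 0.0358]
orientation: [-1.917, -2.489, 0.001]
contact_force: [-0.5, 0.3, 0.4]
grip_width: 0.0003
gripper_force: 0.0
```

>>> apply_moves(rows=[[-0.04,0,0,0,0,0],[-0.08,0,0,0,0,0],[-0.1,0,0,0,0,0],[-0.1,0,0,0,0,0]])

```text
clock: 12.55
tcp_pos: [0.485, 0.0171, 0.0373]
orientation: [1.918, 2.487, 0.001]
contact_force: [-0.5, 0.8, 0.1]
grip_width: 0.0004
gripper_force: 0.0
```

>>> apply_moves(rows=[[-0.01,0,0,0,0,0],[-0.02,0,0,0,0,0],[-0.03,0,0,0,0,0],[-0.03,0,0,0,0,0]])

```text
clock: 13.05
tcp_pos: [0.4855, 0.0139, 0.037]
orientation: [-1.911, -2.489, -0.002]
contact_force: [-3.3, 9.7, 5.7]
grip_width: 0.0004
gripper_force: 5.2
```

>>> apply_moves(rows=[[-0.01,0,0,0,0,0],[-0.016,0,0,0,0,0],[-0.016,0,0,0,0,0]])

```text
clock: 13.42
tcp_pos: [0.4855, 0.0138, 0.037]
orientation: [-1.904, -2.489, -0.004]
contact_force: [-7.8, 19.4, 11.1]
grip_width: -0.0001
gripper_force: 10.9
```

>>> apply_moves(rows=[[0.05,0,0,0,0,0],[0.12,0,-0.05,0,0,0],[0.12,0,-0.25,0,0,0],[0.12,0,-0.5,0,0,0],[0.12,0,-0.75,0,0,0]])

```text
clock: 14.05
tcp_pos: [0.4794, 0.0354, 0.226]
orientation: [1.917, 2.488, -0.001]
contact_force: [1.5, 1.0, 0.6]
grip_width: -0.0002
gripper_force: 0.0
```

```bash
python3 - <<'E'
from h import *
np.set_printoptions(precision=3,suppress=True)
P=[r.grab_frame(n) for n in('side','top')]
B={}
for p in P:
  for t,z in(('tray_grip',.05),('tray_edge_left',.018),('tray_edge_right',.018),('tray_edge_mid',.018),('lever_pad',.19)):
    for d in r.landmark_of(p,t)[:1]: print(t,round(d['conf'],2),np.array(d['point']),onz(p,d['point'],z))
a,b=[f['pixels'] for f in P]
a=cv2.resize(a[120:240,280:430],(600,480),interpolation=cv2.INTER_CUBIC)[:480]
cv2.imwrite('pics/c5.png',np.hstack([cv2.resize(a,(375,300)),cv2.resize(b[195:265,300:400],(425,300),interpolation=cv2.INTER_CUBIC)])[:,:,::-1])
E
python3 go.py .52 -.115 .22 15
```

```text
tray_grip 0.91 [352.4 220.8] [ 0.496 -0.015  0.05 ]
tray_edge_left 0.68 [312.1 184.3] [ 0.606 -0.184  0.018]
tray_edge_right 0.78 [356.2 179.5] [ 0.486 -0.216  0.018]
tray_edge_mid 0.56 [334.6 181. ] [ 0.545 -0.204  0.018]
lever_pad 0.43 [347.8 146.8] [ 0.517 -0.119  0.19 ]
tray_grip 0.89 [309.7 247.1] [ 0.493 -0.017  0.05 ]
tray_edge_left 0.67 [368.1 207.5] [ 0.605 -0.18   0.018]
tray_edge_right 0.92 [382.2 252. ] [ 0.482 -0.218  0.018]
tray_edge_mid 0.95 [371.3 229.8] [ 0.543 -0.188  0.018]
lever_pad 0.75 [353.9 231.7] [ 0.526 -0.118  0.19 ]
tcp [0.4794 0.0355 0.2235] yaw 14.78 F [-0.4 -0.   0. ] w 0.0001806426827986746 t 14.65
shift [-0.624  0.004  0.014] turn [-0.001  0.    -0.002]
```

View pics/c5.png

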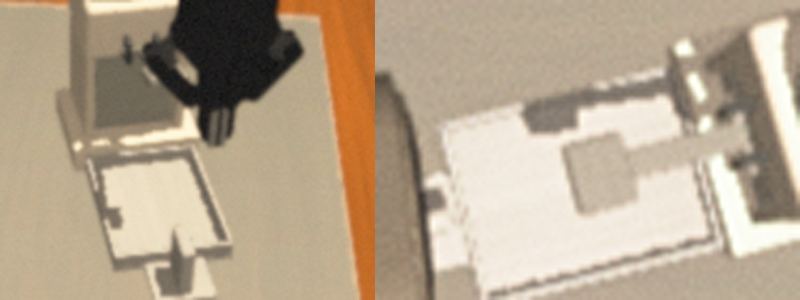

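>>> apply_moves(rows=[[-0.2,0.002,0,0,0,-0.002],[-0.4,0.002,0,0,0,-0.002],[-0.6,0.002,0,0,0,-0.002],[-0.605,0.002,0,0,0,-0.002],[-0.605,0.002,0,0,0,-0.002]])

```text
clock: 15.28
tcp_pos: [0.5186, -0.11, 0.2237]
orientation: [-1.913, -2.491, 0.001]
contact_force: [0.0, 0.6, 0.1]
grip_width: -0.0002
gripper_force: 0.0
```

```bash
python3 go.py .5193 -.1105 .163 15; python3 - <<'E'
from h import *
np.set_printoptions(precision=3,suppress=True)
p=r.grab_frame('top');q=r.grab_frame('side');save(q,'s6')
for f in(p,q):
  for d in r.landmark_of(f,'lever_pad')[:2]: print(round(d['conf'],2),np.array(d['point']),onz(f,d['point'],.19))
E
```

```text
tcp [ 0.5186 -0.11    0.2237] yaw 14.95 F [0.  0.6 0.1] w -0.00021730796919787465 t 15.275
shift [-0.003  0.003  0.243] turn [-0.001 -0.    -0.001]
0.69 [345.8 146.5] [ 0.522 -0.12   0.19 ]
```

>>> apply_moves(rows=[[0,0.003,0.06,0,0,0],[0,0.003,0.11,0,0,0],[0,0.003,0.13,0,0,0],[0,0.003,0.15,0,0,0],[0,0.003,0.15,0,0,0]])

```text
clock: 16.1
tcp_pos: [0.5197, -0.1101, 0.1867]
orientation: [-1.913, -2.492, -0.0]
contact_force: [-0.8, 0.5, 4.6]
grip_width: 0.0003
gripper_force: 1.7
```

>>> apply_moves(rows=[[0,0,0.02,0,0,0],[0,0,0.04,0,0,0],[0,0,0.06,0,0,0],[0,0,0.06,0,0,0]])

```text
clock: 16.6
tcp_pos: [0.5198, -0.1097, 0.1716]
orientation: [-1.912, -2.492, -0.001]
contact_force: [-0.3, 3.6, 4.9]
grip_width: 0.0001
gripper_force: 2.5
```

>>> apply_moves(rows=[[0,0,0.01,0,0,0],[0,0,0.02,0,0,0],[0,0,0.03,0,0,0],[0,0,0.034,0,0,0],[0,0,0.034,0,0,0]])

```text
clock: 17.23
tcp_pos: [0.5198, -0.1092, 0.1635]
orientation: [-1.912, -2.492, -0.002]
contact_force: [-0.7, 4.7, 6.5]
grip_width: 0.0001
gripper_force: 3.1
```

```bash
python3 go.py .5193 -.1105 .163 15; python3 - <<'E'
from h import *
p=r.grab_frame('side');w=r.grab_frame('top')
f=lambda i:cv2.resize(i[:,:,::-1],(400,400),interpolation=cv2.INTER_CUBIC)
cv2.imwrite('pics/c7.png',np.hstack([f(p['pixels'][100:220,290:410]),f(w['pixels'][180:280,290:390])]))
E
```

```text
tcp [ 0.5198 -0.1092  0.1635] yaw 15.01 F [-0.7  4.7  6.5] w 0.0001389570989675285 t 17.225
shift [-0.004 -0.003  0.002] turn [ 0.    -0.001  0.   ]
```

View pics/c7.png

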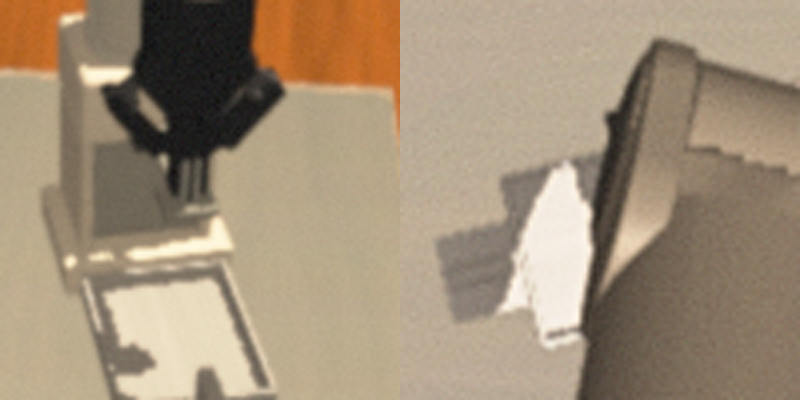

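The picture shows the fingertips resting on the level paddle (about column 200, row 205 in the left crop). The tray is still flush with the foot.

```bash
python3 -c "
from bench import r
print(r.hand_in())"
```

```text
the job is handed in; nothing more can be done
None
```

I've handed the job in: the tray is released flush against the dispenser's foot, centred to within about 2 mm by camera. The lever is held about half way down (fingertips at z = 163.5 mm against a target of 163 mm, 6.5 N), and it was never pushed further. No verdict came back.

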